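# Open the dust extractor's filter cover and hold it up

## Task

The filter of the bench dust extractor is to be looked at. Give the hinged cover a gentle tug upward by its bow handle to find out whether the round quarter-turn knob beside the handle has it caught; if it is caught, release it with a quarter turn of the knob, and never force the cover. Then lift the cover by the handle to about half way (45 degrees) and finish still holding it there, with nothing else on the bench disturbed.

Things in the scene. Friction and masses are not known exactly. Their poses are not given: they have to be found in the camera images.
- extractor: grey sheet-metal dust extractor, 200 mm deep (x), 240 wide (y), 128 high, fixed to the bench, turned up to 0.5 rad about z. Origin: centre of its underside; x points from its front (round inlet grille and switch, towards the robot) to the fixed rear deck with an upright exhaust spigot (32 mm across, 29 high, 80 mm behind and 55 mm left of the origin); z up
- cover (a joint): hinged grey top cover, 163 mm from hinge to front edge, 246 wide, upper face at height 134 mm when shut, about 0.45 kg. Angle in rad: 0 shut, grows as the front edge rises, to 1.5. No stay: it falls shut when let go. Caught, it lifts by about 0.025 rad (3 mm at the handle) and stops hard; free, it swings up with 3 to 4 N at the handle
- cover_hinge (a point): middle of the cover's hinge line, which runs along the extractor's y; 60 mm behind the extractor's origin, 132 mm above the bench
- handle_bar (a point): middle of the bow handle's straight steel bar on the cover: round, 10 mm thick, 60 mm long, along the extractor's y; its centre 38 mm above the cover's face (172 mm above the bench when shut), 128 mm in front of the hinge line; clear space round it. The frame turns with the cover; shut, its axes are the extractor's
- knob_top (a point): middle of the top of the fastener's round knurled black knob, 32 mm across, 21 high, upright on the cover (top 161 mm above the bench when shut), 107 mm right (-y) of the handle's middle, 120 mm in front of the hinge. The point is fixed to the cover and does not turn with the knob. The knob bears no mark and turns right round either way about z against light friction (0.06 N m)
- strike (a point): hidden steel tab under the front edge of the cover, inside the front wall, before the knob. The knob turns a 60 mm cross-bar under the cover: while either end of the bar points within about 0.65 rad of the strike, the cover is caught, else free. So a quarter turn either way always frees a caught cover, but may catch a free one. More than 60 N on the strike counts as forcing
- bent_key: bystander: small bent hook key, 83 x 32 x 6 mm, lying in front of the extractor; leave alone
- copper_offcut: bystander: curved copper offcut, 20 mm, lying in front of the extractor; leave alone
- square_punch: bystander: square steel punch with white end, 61 x 12 x 12 mm, lying beside the extractor; leave alone
- steel_puck: bystander: steel puck, 75 mm across, 30 mm high, on a black rubber block to the left; leave alone
- dropper_bottle: bystander: white dropper bottle, 42 mm across, 120 mm high, at the back left; leave alone

How it is judged:
On the way, in this order (a step that is already met when the one before it is completed fails the run):
1. the cover has been tugged up by the fingers, to the end of its play or clear of it (at least 0.011 rad) (value of joint cover above 0.011 rad and contact force between the fingers and cover above 0.5 N), for 0.1 s.
2. the cover has come free of its catch and is being lifted (beyond 0.25 rad) (value of joint cover above 0.25 rad), for 0.1 s.
At the end, for the whole second after the job is handed in: the cover stands still at 45 degrees within 12 degrees (0.58 to 1.0 rad, slower than 0.05 rad/s), held up by the fingers (contact of more than 1 N), through the last second (value of joint cover between 0.58 and 1 rad and velocity of joint cover between -0.05 and 0.05 rad/s and contact force between the fingers and cover above 1 N); the arm keeps its last pose, push and grip.
It fails at once if the cover is forced against its catch (more than 60 N between fastener and strike) (contact force between cover and extractor above 60 N).
It fails at once if a bystander is moved by more than 20 mm (distance of any of bent_key, copper_offcut, square_punch, steel_puck, dropper_bottle from where it was at the start of the episode above 0.02 m).
It also fails if it takes over 54 s, if anything falls off the work surface, if the arm or the gripper's body presses on something with over 40 N, if the wrist force passes 120 N, or if a joint passes its speed limit or range.

## Robot

A 6-joint arm with a two-finger parallel gripper is mounted at the origin on a cart in front of the work surface, level with it; the furniture and walls round the work are solid. World frame = base frame: x ahead of the robot, y to its left, z up, the work surface at z = 0. Lengths are in m, angles in rad, forces in N, time in s.
With the tool pointing down it reaches from about 0.3 to 0.775 m from the base axis. Payload 14.6 kg.
Tool frame: the origin (TCP) lies at the very end of the fingers, on their centre line; the grasp point (between the pads) lies 19 mm behind it; z points along the fingers, y is the line along which they close (so a half turn about z gives the same grasp; the last joint's range is limited). The gripper opens to 94 mm and grips with 3 to 60 N. Pads are 16 mm wide; open, the fingers measure 119 mm over their backs; the gripper's body (75 mm by 177 mm) begins 78 mm behind the grasp point.
Start: joints at [-1.304, 0.3, 1.521, -0, 1.321, -0.067], TCP at [0.18, -0.52, 0.205] pointing down, gripper open.
Joint ranges: [-3.03, 3.03], [-0.79, 2.21], [0.23, 2.52], [-1.04, 4.18], [0, 3.07], [-2.55, 2.55]. Speed limits (rad/s): [2.22, 2.22, 2.57, 3.14, 3.14, 3.14].

## Interface

Orientations are given as [roll, pitch, yaw] about the fixed x, y, z axes, in that order (R = Rz(yaw) Ry(pitch) Rx(roll)).
In Python, from station import ctrl, cams gives the robot as it stands. The module is installed in compiled form; this text tells all that it offers.
- The arm moves only by the tool arm_command, never from a script. Its argument "plan" is a list that holds one entry, the list of rows, each a list of 7 numbers: the shift along the tool's x, y, z in shares of 1000 mm (1.0 is 1000 mm), then the turn, a rotation vector about the tool's x, y, z in normalised numbers (1 is 180 degrees), then the closure, from -1 (fully open) to 1 (shut). A call has 1 to 12 rows; each row is the pose to reach, as a shift and turn from the pose commanded when the call began, along the tool's axes at that moment; what a row does not reach only later rows make up. A row lasts 1/10 s, in which the tool goes at most 50 mm and 8.59 degrees, less where a joint would pass 70% of its speed; a pose out of reach is approached as far as the arm can. A shift or turn number past 1, either way, is cut back to 1. A call with a gripper value outside its range is refused whole. The fingers move at their own pace and stop on an object; "squeeze" is the grip in N (left out, the last holds). Time passes only in rows, so rows that repeat a pose let the fingers close. It gives the time, the measured TCP pose, the force, the opening and the grip force at its end, in the units of the state.
- ctrl.get_obs(): the state, without advancing time (a new reading comes with each control period).
- cams.camera(name): name is "scene" or "top" or "wrist"; returns (picture, depth): 400x640x3 uint8, blue, green, red; 400x640 float32, m along the optical axis (not along the pixel's ray), 0 where there is no reading.
- cams.camera_info(name): a dict with "fx", "fy", "cx", "cy" (pixels), "world_to_cam" (4x4, takes a point from world to camera coordinates). Camera axes: x right, y down, z forward; pixel columns grow to the right and rows downward; lengths in m; the calibration is good to about 2 mm. A picture is of the moment at which its call begins: read the wrist's pose just before it. camera_info takes no time and is no camera call; for the wrist camera it gives the pose at the moment of the call.
- ctrl.hand_in(): hands the job in; it is judged then, once.
The state is a dict: "time_s": time; "qpos": joint angles; "joint_vel": joint speeds; "tau": joint torques, N m; "ee_pos": TCP position; "eef_rot": TCP orientation; "force": force on the tool from outside, world axes, zero at the start; "moment": the same for the moment, N m; "grip_width": finger opening in m; "grip_force": force on a finger pad.
Only numpy, scipy, OpenCV 4.12 (cv2) and the standard library are available. Lean on these libraries where they do the work, as an engineer would, in place of code of your own. Each camera call takes 0.05 s, during which the arm holds its last target. There are 200 camera calls.

## Working session

There is one attempt and no reset: what is moved stays moved. The work goes in short steps, Python scripts to look and compute and a tool call to move; the robot and the scene stay as the last step left them, time stands still between calls to the robot, and variables do not carry over. Pictures are saved under pics/ and viewed, at most 10 in all, crops included, and the job is handed in when it is done.

Besides the shell and the picture viewer there is one more tool, called by a JSON object that holds its "method" and its "body". arm_command: Moves the arm, as the interface text tells. Its arguments: {"type":"object","properties":{"plan":{"type":"array"},"squeeze":{"type":"number"}},"required":["plan"]}

```bash
mkdir -p pics; python3 - <<'E'
from station import ctrl, cams
import cv2, numpy as np
o=ctrl.get_obs(); print({k:np.round(v,3) for k,v in o.items()})
for n in ("scene","top"):
    p,d=cams.camera(n); cv2.imwrite(f"pics/{n}0.png",p); np.save(f"pics/{n}0.npy",d)
    i=cams.camera_info(n); print(n,i["fx"],i["cx"],i["cy"],np.round(i["world_to_cam"],3).tolist())
E
```

```text
{'time_s': np.float64(0.0), 'qpos': array([-1.304,  0.3  ,  1.522, -0.   ,  1.321, -0.067]), 'joint_vel': array([-0.002, -0.001, -0.   , -0.001, -0.001, -0.   ]), 'tau': array([-4.0000e-03, -5.3182e+01, -3.5273e+01,  7.1000e-02,  2.4000e-02,
       -0.0000e+00]), 'ee_pos': array([ 0.18 , -0.519,  0.205]), 'eef_rot': array([-3.14 , -0.   ,  0.334]), 'force': array([0.471, 0.138, 0.005]), 'moment': array([ 0.035,  0.019, -0.018]), 'grip_force': np.float64(0.0), 'grip_width': np.float64(0.094)}
scene 377.54289180241875 314.39259075637943 203.5880974833185 [[-0.856, -0.517, 0.014, 0.559], [-0.258, 0.403, -0.878, 0.189], [0.448, -0.755, -0.479, 0.913], [0.0, 0.0, 0.0, 1.0]]
top 471.10400484818155 322.1054892838432 197.6315866518601 [[-0.026, -1.0, -0.008, 0.166], [-0.989, 0.027, -0.146, 0.56], [0.146, 0.004, -0.989, 1.208], [0.0, 0.0, 0.0, 1.0]]
```

View pics/scene0.png

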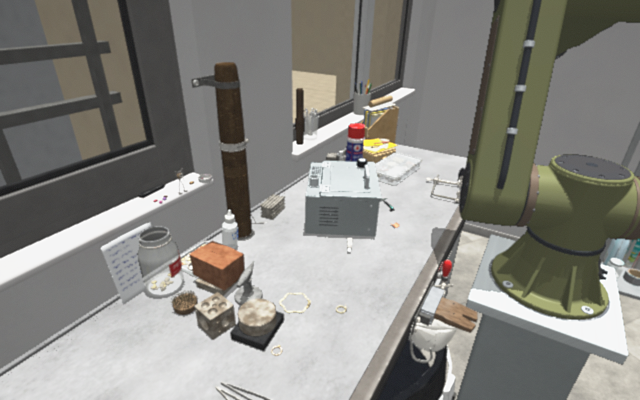

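View pics/top0.png

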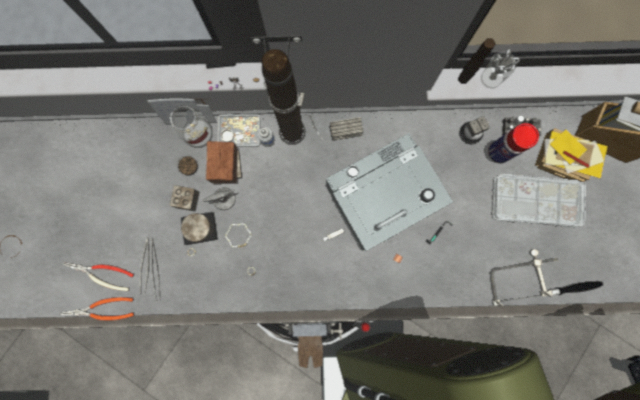

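The top view shows the handle at about (375,229)–(407,211), the knob at (427,195) and the spigot at (352,172). The scene view shows the extractor around (340,200), with the cover shut.

```bash
cat > h.py <<'E'
import numpy as np, cv2
from station import ctrl, cams
def cloud(d,i):
    v,u=np.mgrid[:d.shape[0],:d.shape[1]]
    c=np.stack([(u-i["cx"])/i["fx"]*d,(v-i["cy"])/i["fy"]*d,d],-1)
    W=np.linalg.inv(i["world_to_cam"]); return c@W[:3,:3].T+W[:3,3]
def ray(i,u,v,z):
    W=np.linalg.inv(i["world_to_cam"]); r=W[:3,:3]@np.array([(u-i["cx"])/i["fx"],(v-i["cy"])/i["fy"],1]); o=W[:3,3]
    return o+r*(z-o[2])/r[2]
E
python3 - <<'E'
from h import *
i=cams.camera_info("top"); d=np.load("pics/top0.npy"); P=cloud(d,i); p=cv2.imread("pics/top0.png")
sub=np.zeros(d.shape,bool); sub[135:250,325:455]=1
g=p.max(2)
kn=sub&(g<60); 
n,l,s,c=cv2.connectedComponentsWithStats(kn.astype(np.uint8))
for k in range(1,n):
    if s[k,4]>15: print("dark",s[k],c[k],np.median(P[l==k],0))
z=P[...,2]; print("cover z",np.median(z[sub&(abs(z-.134)<.02)]))
hi=sub&(z>.150)&(z<.2); n,l,s,c=cv2.connectedComponentsWithStats(hi.astype(np.uint8))
for k in range(1,n):
    if s[k,4]>8:
        Q=P[l==k]; print("hi",s[k],c[k],Q.mean(0).round(4),np.percentile(Q[:,2],[5,50,95]).round(3)); 
# cover face outline
f=(sub&(abs(z-.134)<.008)).astype(np.uint8); f=cv2.morphologyEx(f,cv2.MORPH_CLOSE,np.ones((9,9)))
cs=max(cv2.findContours(f,0,2)[0],key=cv2.contourArea); r=cv2.boxPoints(cv2.minAreaRect(cs))
print([ray(i,u,v,.134).round(4).tolist() for u,v in r], r.tolist())
cv2.imwrite("pics/crop.png",cv2.resize(p[130:260,310:470],None,fx=4.5,fy=4.5,interpolation=cv2.INTER_CUBIC))
E
```

```text
cover z 0.13325424357167792
hi [348 165  12  11  37] [353.7027027  169.89189189] [0.613  0.0721 0.1555] [0.152 0.156 0.159]
hi [421 188  15  14 156] [427.8525641  194.53846154] [ 0.547  -0.103   0.1597] [0.154 0.16  0.164]
hi [376 210  32  19 147] [391.31972789 218.78231293] [ 0.4897 -0.0107  0.174 ] [0.169 0.174 0.178]
[[0.5969, 0.1425, 0.134], [0.7165, -0.0795, 0.134], [0.5318, -0.1691, 0.134], [0.4175, 0.0491, 0.134]] [[324.9068908691406, 178.83526611328125], [412.2607116699219, 129.46133422851562], [452.9928283691406, 201.52578735351562], [365.6390075683594, 250.89971923828125]]
```

View pics/crop.png

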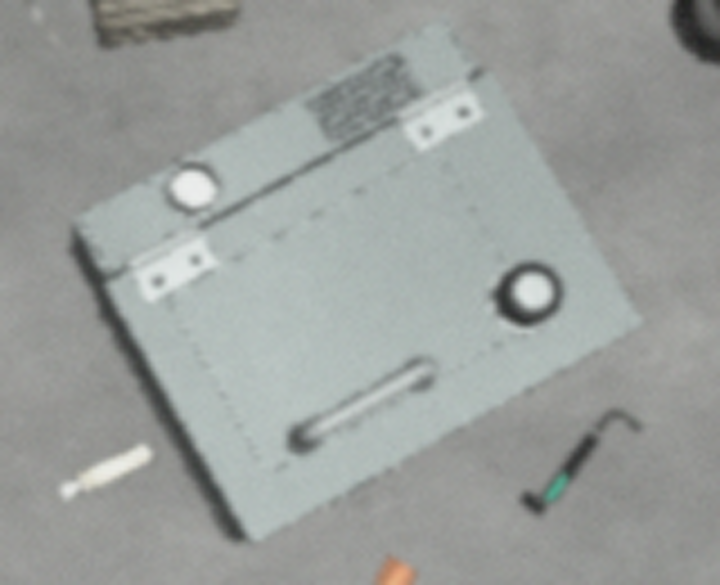

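Units first: shifts go in shares of 1000 mm and turns go in shares of 180 degrees. So 459 mm / 1000 = 0.459, 420 mm / 1000 = 0.42, -1.722 rad / 3.1416 = -0.5481.

{"method": "arm_command", "body": {"plan": [[[0.06,-0.05,-0.095,0,0,-0.0477,-1],[0.1,-0.085,-0.095,0,0,-0.0955,-1],[0.14,-0.117,-0.095,0,0,-0.1432,-1],[0.18,-0.15,-0.095,0,0,-0.191,-1],[0.22,-0.183,-0.095,0,0,-0.2387,-1],[0.26,-0.215,-0.095,0,0,-0.2865,-1],[0.3,-0.248,-0.095,0,0,-0.3342,-1],[0.34,-0.28,-0.095,0,0,-0.382,-1],[0.38,-0.313,-0.095,0,0,-0.4297,-1],[0.42,-0.346,-0.095,0,0,-0.4775,-1],[0.459,-0.378,-0.095,0,0,-0.5252,-1],[0.459,-0.378,-0.095,0,0,-0.5481,-1]]]}}

```text
time_s: 1.3
ee_pos: [0.4789, -0.029, 0.3003]
eef_rot: [-3.142, 0.0, 2.062]
force: [1.3, -0.4, 1.0]
grip_width: 0.0939
grip_force: 0.0
```

```bash
python3 - <<'E'
from h import *
o=ctrl.get_obs(); print({k:np.round(o[k],3) for k in ("time_s","qpos","ee_pos","eef_rot","force")})
i=cams.camera_info("wrist"); p,d=cams.camera("wrist"); cv2.imwrite("pics/w1.png",p); np.save("pics/w1.npy",d)
import pickle; pickle.dump(i,open("w1.pkl","wb"))
E
```

```text
{'time_s': np.float64(1.3), 'qpos': array([-0.137,  0.083,  1.56 , -0.   ,  1.499, -0.628]), 'ee_pos': array([ 0.479, -0.029,  0.3  ]), 'eef_rot': array([-3.142,  0.   ,  2.062]), 'force': array([ 1.285, -0.389,  1.001])}
```

View pics/w1.png

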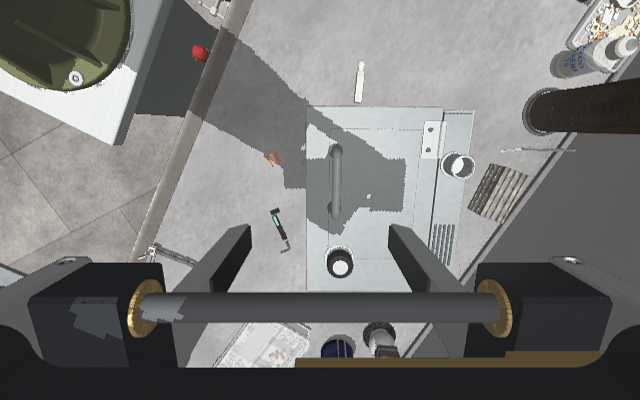

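Wrist view: the handle bar runs (336,147)–(336,218), the knob is at (340,262), the spigot at (457,166). I'll let the arm settle and measure.

```bash
cat >> h.py <<'E'
def tri(a,pa,b,pb):
    P=[np.diag([1,1,1])@np.array([[k["fx"],0,k["cx"]],[0,k["fy"],k["cy"]],[0,0,1]])@k["world_to_cam"][:3] for k in (a,b)]
    X=cv2.triangulatePoints(P[0],P[1],np.array(pa,float),np.array(pb,float)); return X[:3,0]/X[3,0]
def blobs(n,box,zlo=.150,zhi=.2):
    i=cams.camera_info(n); p,d=cams.camera(n); P=cloud(d,i); m=np.zeros(d.shape,bool); m[box[1]:box[3],box[0]:box[2]]=1
    m&=(P[...,2]>zlo)&(P[...,2]<zhi)&(d>0)
    N,l,s,c=cv2.connectedComponentsWithStats(m.astype(np.uint8)); out=[]
    for k in range(1,N):
        if s[k,4]>25:
            Q=P[l==k]; v,u=np.nonzero(l==k)
            r=cv2.minAreaRect(np.stack([u,v],1).astype(np.float32))
            out.append((c[k],Q,r))
    return i,p,out
E
python3 - <<'E'
from h import *
for n,b in (("top",(325,135,455,250)),("wrist",(305,105,480,285))):
    i,p,o=blobs(n,b)
    for c,Q,r in o:
        q=Q[:,:2]-Q[:,:2].mean(0); w,V=np.linalg.eigh(q.T@q); a=V[:,1]
        lo,hi=np.percentile(Q[:,:2],[0,100],axis=0)
        print(n,c.round(1),np.round(r[0],1),np.round(r[1],1),Q.mean(0).round(4),"mid",((lo+hi)/2).round(4),"ztop",np.percentile(Q[:,2],[50,90]).round(4),"dir",np.arctan2(-a[0],a[1]).round(3))
    globals()[n]=(i,o)
A,B=top,wrist
for ca,_,ra in A[1]:
  for cb,_,rb in B[1]:
    X=tri(A[0],ra[0],B[0],rb[0]); 
    if .12<X[2]<.2: print("tri",np.round(ra[0]),np.round(rb[0]),X.round(4))
print(ctrl.get_obs()["ee_pos"],ctrl.get_obs()["eef_rot"])
E
```

```text
top [353.6 169.9] [353.5 170. ] [10. 11.] [0.6131 0.0723 0.1551] mid [0.6126 0.0728] ztop [0.1554 0.1579] dir 1.008
top [386.  221.8] [385.9 221.8] [ 4.2 22.5] [0.483  0.0021 0.1738] mid [0.4838 0.0022] ztop [0.1748 0.1773] dir 0.5
wrist [334.6 184.1] [334.6 184. ] [ 9.3 70.1] [ 0.4886 -0.0103  0.1748] mid [ 0.4897 -0.013 ] ztop [0.1756 0.1769] dir 0.484
wrist [461.5 168. ] [461. 168.] [24. 24.] [0.6121 0.0735 0.1547] mid [0.6115 0.0732] ztop [0.1552 0.157 ] dir 1.722
wrist [338.3 266.1] [338.2 266.1] [25.6 26.2] [ 0.5456 -0.1019  0.1597] mid [ 0.5472 -0.1033] ztop [0.1605 0.1616] dir 0.347
tri [354. 170.] [461. 168.] [0.6132 0.0727 0.1527]
[ 0.47886052 -0.02904256  0.29965832] [-3.14045569e+00 -9.39504312e-04  2.06005403e+00]
```

{"method": "arm_command", "body": {"plan": [[[0.0115,0.0175,0.02,0,0,0,0],[0.0115,0.0175,0.06,0,0,0,0],[0.0115,0.0175,0.1,0,0,0,0],[0.0115,0.0175,0.13,0,0,0,0],[0.0115,0.0175,0.147,0,0,0,0],[0.0115,0.0175,0.147,0,0,0,0],[0.0115,0.0175,0.147,0,0,0,0]]]}}

```text
time_s: 2.15
ee_pos: [0.4885, -0.0136, 0.1541]
eef_rot: [3.141, 0.0, 2.054]
force: [-0.0, 0.1, 0.7]
grip_width: 0.0473
grip_force: 0.0
```

```bash
python3 - <<'E'
from h import *
o=ctrl.get_obs(); print({k:np.round(o[k],4) for k in ("time_s","ee_pos","eef_rot","force")})
p,d=cams.camera("wrist"); cv2.imwrite("pics/w2.png",p)
E
```

```text
{'time_s': np.float64(2.15), 'ee_pos': array([ 0.4885, -0.0136,  0.1541]), 'eef_rot': array([3.1413e+00, 3.0000e-04, 2.0543e+00]), 'force': array([-0.0008,  0.0752,  0.746 ])}
```

View pics/w2.png

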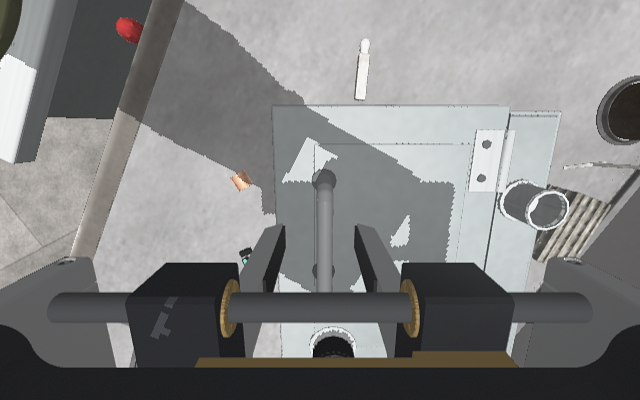

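The bar (x≈322) sits midway between the fingers (285 / 355). Close on it with a light grip.

{"method": "arm_command", "body": {"plan": [[[0,0,0,0,0,0,1],[0,0,0,0,0,0,1],[0,0,0,0,0,0,1],[0,0,0,0,0,0,1],[0,0,0,0,0,0,1]]], "squeeze": 15}}

```text
time_s: 2.7
ee_pos: [0.49, -0.0121, 0.1538]
eef_rot: [3.137, 0.001, 2.056]
force: [27.4, 14.9, -14.2]
grip_width: 0.0107
grip_force: 15.0
```

Side load shows the tool is about 2 mm off along y; relax it.

In the tool's units: 1.5 mm / 1000 = 0.0015, 1 mm / 1000 = 0.001.

{"method": "arm_command", "body": {"plan": [[[0,0.001,0,0,0,0,1],[0,0.0015,0,0,0,0,1],[0,0.0015,0,0,0,0,1]]]}}

```text
time_s: 3.0
ee_pos: [0.4908, -0.0116, 0.1536]
eef_rot: [3.139, 0.0, 2.056]
force: [8.1, 3.0, -1.9]
grip_width: 0.0091
grip_force: 15.0
```

In the tool's units: -2.5 mm / 1000 = -0.0025, -2 mm / 1000 = -0.002.

{"method": "arm_command", "body": {"plan": [[[0,0.0005,-0.0007,0,0,0,1],[0,0.0005,-0.0014,0,0,0,1],[0,0.0005,-0.002,0,0,0,1],[0,0.0005,-0.0025,0,0,0,1],[0,0.0005,-0.0025,0,0,0,1],[0,0.0005,-0.0025,0,0,0,1]]]}}

```text
time_s: 3.6
ee_pos: [0.4913, -0.0113, 0.1557]
eef_rot: [3.139, 0.0, 2.056]
force: [11.0, 4.6, -9.1]
grip_width: 0.0092
grip_force: 15.0
```

In the tool's units: -1.5 mm / 1000 = -0.0015, -1 mm / 1000 = -0.001.

{"method": "arm_command", "body": {"plan": [[[0,0.0005,-0.0005,0,0,0,1],[0,0.0005,-0.001,0,0,0,1],[0,0.0005,-0.0015,0,0,0,1],[0,0.0005,-0.0015,0,0,0,1],[0,0.0005,-0.0015,0,0,0,1]]]}}

```text
time_s: 4.1
ee_pos: [0.4917, -0.0111, 0.1572]
eef_rot: [3.139, 0.0, 2.056]
force: [11.5, 5.0, -9.6]
grip_width: 0.0095
grip_force: 15.0
```

In the tool's units: -2 mm / 1000 = -0.002, -1.5 mm / 1000 = -0.0015.

{"method": "arm_command", "body": {"plan": [[[0,0,-0.0005,0,0,0,1],[0,0,-0.001,0,0,0,1],[0,0,-0.0015,0,0,0,1],[0,0,-0.002,0,0,0,1],[0,0,-0.002,0,0,0,1]]]}}

```text
time_s: 4.6
ee_pos: [0.4924, -0.0107, 0.1593]
eef_rot: [3.137, 0.001, 2.056]
force: [18.6, 6.9, -11.9]
grip_width: 0.0094
grip_force: 15.0
```

```bash
python3 - <<'E'
from h import *
o=ctrl.get_obs(); print({k:np.round(o[k],4) for k in ("time_s","ee_pos","eef_rot","force","moment")})
i,p,out=blobs("wrist",(250,90,500,300),.125,.2)
d=np.zeros((400,640)); 
for c,Q,r in out: print(c.round(1),len(Q),Q.mean(0).round(4))
i=cams.camera_info("wrist"); p,d=cams.camera("wrist"); P=cloud(d,i)
# face height along extractor x (front -> hinge), left part of cover
c,s=np.cos(.486),np.sin(.486); X=(P[...,0]-.49)*c+(P[...,1]+.011)*s; Y=-(P[...,0]-.49)*s+(P[...,1]+.011)*c
m=(Y>.042)&(Y<.075)&(P[...,2]>.125)&(P[...,2]<.15)&(X>-.03)&(X<.085)
A=np.c_[X[m],Y[m],np.ones(m.sum())]; co=np.linalg.lstsq(A,P[...,2][m],rcond=None)[0]; print("slope",co.round(4),m.sum())
cv2.imwrite("pics/w3.png",p)
E
```

```text
{'time_s': np.float64(4.6), 'ee_pos': array([ 0.4924, -0.0107,  0.1593]), 'eef_rot': array([3.1369e+00, 6.0000e-04, 2.0561e+00]), 'force': array([ 18.5774,   6.9271, -11.8961]), 'moment': array([ 1.3361, -3.1947,  0.0078])}
[387.9 189. ] 38400 [0.5245 0.0372 0.1405]
slope [-0.041  -0.0426  0.1424] 7742
```

```bash
python3 - <<'E'
from h import *
for n in ("top","scene"):
    i=cams.camera_info(n); d0=np.load(f"pics/{n}0.npy"); p,d=cams.camera(n)
    P0,P1=cloud(d0,i),cloud(d,i)
    c,s=np.cos(.486),np.sin(.486)
    X=(P0[...,0]-.4895)*c+(P0[...,1]+.011)*s; Y=-(P0[...,0]-.4895)*s+(P0[...,1]+.011)*c
    base=(abs(P0[...,2]-.134)<.008)&(abs(P1[...,2]-.138)<.015)&(d>0)&(d0>0)&(Y>-.15)&(Y<.08)
    for lo in (-.03,-.01,.01,.03,.05,.07,.09,.11,.14):
        m=base&(X>lo)&(X<lo+.02); print(n,lo,m.sum(),np.median(P1[...,2][m]-P0[...,2][m]).round(4) if m.any() else None)
    k=(np.hypot(P0[...,0]-.546,P0[...,1]+.103)<.012)&(P0[...,2]>.15)&(P1[...,2]<.18)&(d>0)
    print("knob",k.sum(),np.median((P1-P0)[...,2][k]) if k.any() else None)
E
```

```text
top -0.03 125 0.0065
top -0.01 150 0.0058
top 0.01 221 0.0047
top 0.03 346 0.0041
top 0.05 471 0.0031
top 0.07 492 0.0023
top 0.09 487 0.0013
top 0.11 712 0.0002
top 0.14 501 -0.0004
knob 0 None
scene -0.03 163 0.0066
scene -0.01 108 0.0057
scene 0.01 203 0.0047
scene 0.03 222 0.004
scene 0.05 233 0.0032
scene 0.07 219 0.0021
scene 0.09 223 0.0015
scene 0.11 225 0.0006
scene 0.14 166 -0.0003
knob 7 0.0034132183519665626
```

Both cameras show the cover tilted by about 0.044 rad with about 12 N at most. That is beyond the 0.025 rad play, so it isn't caught and the knob stays untouched. Lift along the arc.

In the tool's units: -32.6 mm / 1000 = -0.0326, -28.2 mm / 1000 = -0.0282.

{"method": "arm_command", "body": {"plan": [[[0,0.0015,0,0,0,0,1],[0,0.0032,-0.0045,0,0,0,1],[0,0.0053,-0.0094,0,0,0,1],[0,0.0076,-0.0142,0,0,0,1],[0,0.0101,-0.019,0,0,0,1],[0,0.0128,-0.0236,0,0,0,1],[0,0.0156,-0.0282,0,0,0,1],[0,0.0187,-0.0326,0,0,0,1],[0,0.0187,-0.0326,0,0,0,1],[0,0.0187,-0.0326,0,0,0,1]]], "squeeze": 25}}

```text
time_s: 5.8
ee_pos: [0.507, -0.003, 0.192]
eef_rot: [-3.141, -0.0, 2.056]
force: [-0.7, -2.5, -5.1]
grip_width: 0.009
grip_force: 25.0
```

In the tool's units: 46.6 mm / 1000 = 0.0466, -40.5 mm / 1000 = -0.0405.

{"method": "arm_command", "body": {"plan": [[[0,0.004,-0.0053,0,0,0,1],[0,0.0083,-0.0105,0,0,0,1],[0,0.0129,-0.0154,0,0,0,1],[0,0.0177,-0.02,0,0,0,1],[0,0.0227,-0.0245,0,0,0,1],[0,0.0279,-0.0287,0,0,0,1],[0,0.0334,-0.0326,0,0,0,1],[0,0.039,-0.0362,0,0,0,1],[0,0.0466,-0.0405,0,0,0,1],[0,0.0466,-0.0405,0,0,0,1],[0,0.0466,-0.0405,0,0,0,1],[0,0.0466,-0.0405,0,0,0,1]]]}}

```text
time_s: 7.0
ee_pos: [0.5488, 0.0186, 0.2346]
eef_rot: [3.14, 0.002, 2.056]
force: [-7.5, -4.5, 9.5]
grip_width: 0.0088
grip_force: 25.0
```

```bash
python3 - <<'E'
from h import *
i=cams.camera_info("scene"); p,d=cams.camera("scene"); cv2.imwrite("pics/s4.png",cv2.resize(p[100:280,250:450],None,fx=3,fy=3))
i=cams.camera_info("top"); p,d=cams.camera("top"); P=cloud(d,i); c,s=np.cos(.486),np.sin(.486)
X=(P[...,0]-.4895)*c+(P[...,1]+.011)*s; Y=-(P[...,0]-.4895)*s+(P[...,1]+.011)*c
m=(P[...,2]>.145)&(P[...,2]<.26)&(((Y>.045)&(Y<.075))|((Y<-.05)&(Y>-.08)))&(X<.118)&(X>0)
print(m.sum(),[np.degrees(np.arctan(-np.polyfit(X[k],P[...,2][k],1)[0])).round(1) for k in (m&(Y>0),m&(Y<0)) if k.sum()>5])
o=ctrl.get_obs(); print({k:np.round(o[k],4) for k in ("time_s","ee_pos","force","joint_vel","grip_force")})
E
```

```text
562 [np.float64(44.5), np.float64(36.8)]
{'time_s': np.float64(7.1), 'ee_pos': array([0.5488, 0.0186, 0.2346]), 'force': array([-7.4223, -4.2834,  9.4109]), 'joint_vel': array([-0.0016,  0.0001, -0.0014,  0.0017,  0.0015,  0.0001]), 'grip_force': np.float64(24.9998)}
```

View pics/s4.png

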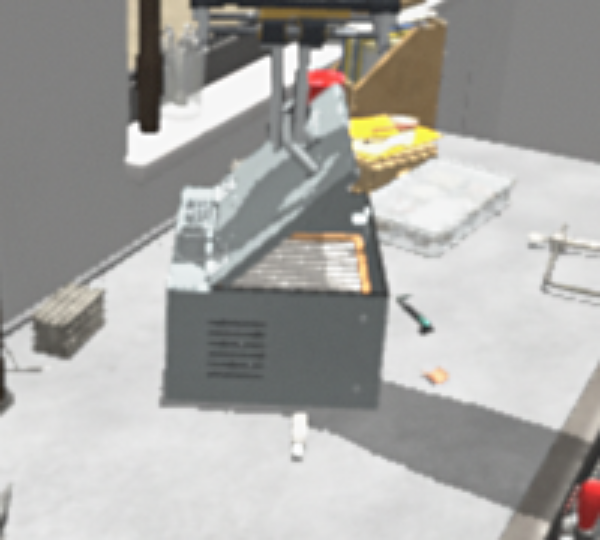

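The picture shows the cover standing open at about 45° with the fingers on the bar (about (295,140)). The small tools around the extractor have not moved.

```bash
python3 -c "
from station import ctrl
print(ctrl.hand_in())"
```

```text
the job is handed in; nothing more can be done
None
```

The tug showed the cover was free, so I left the knob alone, lifted the cover to about 45° by the handle, and handed in with the fingers still holding it; no bystander was seen to move, and no verdict came back.

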